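# Pack a gate hinge and hold its leaf in line for the pin

## Task

Stack the two square steel packing plates squarely on the knuckle of the hinge leaf that is screwed to the wooden jamb block, one on the other with their holes in line with its hole and their edges parallel to the block's. Then pick up the loose hinge leaf and hold it level with its knuckle resting on the pile, its hole in line with the others and its strap pointing straight away from the jamb block, ready for the pin. Finish while still gripping the leaf there (it would tip off if let go), and leave the round collar, the pin and everything else on the bench alone.

Things in the scene. Friction and masses are not known exactly. Their poses are not given: they have to be found in the camera images.
- jamb: Fixed wooden jamb block, 35 mm high, with a steel hinge leaf screwed flat on top; its knuckle is an upright ring (48 mm outside, 20 mm bore) overhanging the robot-side edge at z = 35 to 59 mm. Origin: on the knuckle's axis at bench level, z up, x from the knuckle along the fixed strap (36 mm wide, top at 47 mm) over the block, which fills x 30 to 135, y -55 to 55 mm.
- fixed_knuckle (a point): Centre of the top rim of the fixed knuckle (59 mm above the bench), on the axis of its 20 mm hole; its axes are the jamb's.
- plate_a: Loose square steel packing plate, 48 x 48 x 12 mm thick, about 0.19 kg, with a 20 mm hole through its centre, lying flat on the bench. Origin: centre of its underside; x and y parallel to its edges, z up.
- plate_b: The other packing plate, the same as plate_a; either may go first.
- leaf: Loose steel hinge leaf, 0.5 to 0.75 kg, lying flat: knuckle ring 48 mm outside, 20 mm bore, 24 mm high, and a strap 36 mm wide, 12 mm thick from it along -x to x = -150 mm, undersides flush. Origin: centre of the ring's underside; x from strap to ring, z up. Held right, its x is parallel to the jamb's x (same way) and its origin is 24 mm above fixed_knuckle.
- leaf_grip (a point): Point on the loose leaf's strap at its balance point, 58 mm from the hole's axis (leaf x = -58 mm), in mid thickness, 6 mm above its underside: good to grip across the 36 mm width.
- collar: Round steel collar, 52 mm outside, 20 mm bore, 16 mm high, among the plates; origin at the centre of its underside. Not part of the job: leave it alone.
- pin: L-shaped steel hinge pin, 12 mm thick, lying on the bench: 100 mm along its x from the origin, then 35 mm along its y. Leave it alone.
- wrench: Steel wrench, about 0.2 m long, lying flat on the bench beyond the loose leaf. Leave it alone.
- screwdriver: Screwdriver lying at the right of the bench. Leave it alone.
- oil_can: Red oil can with a spout, 80 mm across, 150 mm high, origin under its centre. Leave it alone.
- bottle: Green glass bottle, 68 mm across, 180 mm high, origin under its centre. Leave it alone.

How it is judged:
On the way, in this order (a step that is already met when the one before it is completed fails the run):
1. one square plate lies flat and square on the fixed knuckle, holes in line, let go ((((horizontal distance between plate_a and fixed_knuckle below 0.005 m and z of plate_a in the frame of fixed_knuckle between -0.002 and 0.002 m and angle between plate_a's own z axis and vertical below 0.08 rad and (angle between the x axis of plate_a and the x axis of jamb, either way round below 0.14 rad or angle between the x axis of plate_a and the y axis of jamb, either way round below 0.14 rad)) and contact force between the fingers and plate_a below 0.1 N) or ((horizontal distance between plate_b and fixed_knuckle below 0.005 m and z of plate_b in the frame of fixed_knuckle between -0.002 and 0.002 m and angle between plate_b's own z axis and vertical below 0.08 rad and (angle between the x axis of plate_b and the x axis of jamb, either way round below 0.14 rad or angle between the x axis of plate_b and the y axis of jamb, either way round below 0.14 rad)) and contact force between the fingers and plate_b below 0.1 N))), for 0.2 s.
2. the second plate lies squarely on the first, both let go ((((horizontal distance between plate_a and fixed_knuckle below 0.005 m and z of plate_a in the frame of fixed_knuckle between -0.002 and 0.002 m and angle between plate_a's own z axis and vertical below 0.08 rad and (angle between the x axis of plate_a and the x axis of jamb, either way round below 0.14 rad or angle between the x axis of plate_a and the y axis of jamb, either way round below 0.14 rad)) and (horizontal distance between plate_b and fixed_knuckle below 0.005 m and z of plate_b in the frame of fixed_knuckle between 0.01 and 0.014 m and angle between plate_b's own z axis and vertical below 0.08 rad and (angle between the x axis of plate_b and the x axis of jamb, either way round below 0.14 rad or angle between the x axis of plate_b and the y axis of jamb, either way round below 0.14 rad))) or ((horizontal distance between plate_b and fixed_knuckle below 0.005 m and z of plate_b in the frame of fixed_knuckle between -0.002 and 0.002 m and angle between plate_b's own z axis and vertical below 0.08 rad and (angle between the x axis of plate_b and the x axis of jamb, either way round below 0.14 rad or angle between the x axis of plate_b and the y axis of jamb, either way round below 0.14 rad)) and (horizontal distance between plate_a and fixed_knuckle below 0.005 m and z of plate_a in the frame of fixed_knuckle between 0.01 and 0.014 m and angle between plate_a's own z axis and vertical below 0.08 rad and (angle between the x axis of plate_a and the x axis of jamb, either way round below 0.14 rad or angle between the x axis of plate_a and the y axis of jamb, either way round below 0.14 rad)))) and contact force between the fingers and plate_a below 0.1 N and contact force between the fingers and plate_b below 0.1 N), for 0.2 s.
At the end, for the whole second after the job is handed in: Plates seated one on the other on the fixed knuckle (2 mm in height, 0.08 rad flat, 8 deg square), leaf's knuckle touching the pile (3 mm in height, level and pointing away within 0.09 and 0.14 rad), all holes within 5 mm of the fixed axis, leaf still and gripped with over 2 N ((((horizontal distance between plate_a and fixed_knuckle below 0.005 m and z of plate_a in the frame of fixed_knuckle between -0.002 and 0.002 m and angle between plate_a's own z axis and vertical below 0.08 rad and (angle between the x axis of plate_a and the x axis of jamb, either way round below 0.14 rad or angle between the x axis of plate_a and the y axis of jamb, either way round below 0.14 rad)) and (horizontal distance between plate_b and fixed_knuckle below 0.005 m and z of plate_b in the frame of fixed_knuckle between 0.01 and 0.014 m and angle between plate_b's own z axis and vertical below 0.08 rad and (angle between the x axis of plate_b and the x axis of jamb, either way round below 0.14 rad or angle between the x axis of plate_b and the y axis of jamb, either way round below 0.14 rad))) or ((horizontal distance between plate_b and fixed_knuckle below 0.005 m and z of plate_b in the frame of fixed_knuckle between -0.002 and 0.002 m and angle between plate_b's own z axis and vertical below 0.08 rad and (angle between the x axis of plate_b and the x axis of jamb, either way round below 0.14 rad or angle between the x axis of plate_b and the y axis of jamb, either way round below 0.14 rad)) and (horizontal distance between plate_a and fixed_knuckle below 0.005 m and z of plate_a in the frame of fixed_knuckle between 0.01 and 0.014 m and angle between plate_a's own z axis and vertical below 0.08 rad and (angle between the x axis of plate_a and the x axis of jamb, either way round below 0.14 rad or angle between the x axis of plate_a and the y axis of jamb, either way round below 0.14 rad)))) and horizontal distance between leaf and fixed_knuckle below 0.005 m and z of leaf in the frame of fixed_knuckle between 0.021 and 0.027 m and angle between leaf's own z axis and vertical below 0.09 rad and angle between the x axis of leaf and the x axis of jamb, either way round below 0.14 rad and x of leaf_grip in the frame of fixed_knuckle below -0.04 m and (contact force between leaf and plate_a above 0.3 N or contact force between leaf and plate_b above 0.3 N) and contact force between the fingers and leaf above 2 N and linear speed of leaf below 0.02 m/s); the arm keeps its last pose, push and grip.
It fails at once if the collar, pin, wrench, screwdriver, oil can or bottle is moved by more than 25 mm (distance of any of collar, pin, wrench, screwdriver, oil_can, bottle from where it was at the start of the episode above 0.025 m).
It also fails if it takes over 67 s, if anything falls off the work surface, if the arm or the gripper's body presses on something with over 40 N, if the wrist force passes 120 N, or if a joint passes its speed limit or range.

## Robot

A 6-joint arm with a two-finger parallel gripper is mounted at the origin on the work surface. World frame = base frame: x ahead of the robot, y to its left, z up, the work surface at z = 0. Lengths are in m, angles in rad, forces in N, time in s.
With the tool pointing down it reaches from about 0.225 to 0.875 m from the base axis. Payload 3.4 kg.
Tool frame: the origin (TCP) lies midway between the tips of the shut fingers; the grasp point (between the pads) lies 19 mm behind it (ctrl.pinch_z is the distance from the TCP to the grasp point, in m); z points along the fingers, y is the line along which they close (so a half turn about z gives the same grasp; the last joint's range is limited). The gripper opens to 85 mm and grips with 20 to 120 N. Pads are 22 mm wide; open, the fingers measure 114 mm over their backs; the gripper's body (76 mm by 85 mm) begins 54 mm behind the grasp point. The pads swing forward as they close: fully open they stand 13 mm farther back than shut.
Start: joints at [1.186, 0.276, 1.505, -0, 1.361, -0.121], TCP at [0.15, 0.555, 0.231] pointing down, gripper open.
Joint ranges: [-2.89, 2.89], [-0.75, 2.08], [0.22, 2.7], [-1.18, 4.32], [0.11, 2.71], [-2.7, 2.7]. Speed limits (rad/s): [2.57, 2.57, 3.14, 3.14, 3.14, 3.14].

## Interface

Orientations are given as a 3x3 rotation matrix whose columns are the frame's x, y, z axes.
In Python, from cell import ctrl, optics, readout gives the robot as it stands (ctrl), with the cameras (optics) and the readings (readout).
- The arm moves only by the tool nudge_tcp, called after "Emit:" as name(argument=value, ...) on one line, values as JSON. Schema: {"type":"object","properties":{"increments":{"type":"object","properties":{"segments":{"type":"array","items":{"type":"array","items":{"type":"number"},"minItems":4,"maxItems":4},"minItems":1,"maxItems":20}},"additionalProperties":false,"required":["segments"]},"aperture":{"type":"number"},"grip_n":{"type":"number"},"only":{"type":"string"},"quiet":{"type":"boolean"},"lines":{"type":"string"}},"required":["increments"],"additionalProperties":false}. increments is an object whose key "segments" holds a list of rows, 1 to 20 of them, each of 4 numbers: dx, dy, dz in m, then a turn about the tool's z in rad; each row is the pose to reach, as a shift and turn from the pose commanded when the call began, along the tool's axes at that moment; what a row does not reach only later rows make up. A row lasts 1/10 s, in which the tool goes at most 0.05 m and 0.15 rad, less where a joint would pass 70% of its speed; a pose out of reach is approached as far as the arm can. aperture is the finger opening in m, set as the call begins (left out keeps the last). The fingers move at their own pace and stop on an object; grip_n is the grip in N (left out, the last holds). Time passes only in rows, so rows that do not move let the fingers close. The tool returns the time, the measured TCP pose, the force, the opening and the grip force at its end. only (a regular expression) keeps the lines of the reply that match it, lines (a string "A,B") keeps lines A to B, and quiet returns only ok. Input that does not fit is refused with a message, and nothing moves.
- readout.observe(): the state, without advancing time (a new reading comes with each control period).
- optics.read_camera(name): name is "scene" or "top"; returns the picture (400x640x3 uint8, red, green, blue); there is no depth.
- optics.calibration(name): a dict with "fx", "fy", "cx", "cy" (pixels), "distortion" ([k1, k2, p1, p2, k3] as OpenCV has them; the pictures are not rectified), "R" (3x3) and "t" (3): a world point X has camera coordinates R X + t. Camera axes: x right, y down, z forward; pixel columns grow to the right and rows downward; lengths in m; the calibration is good to about 2 mm. A picture is of the moment at which its call begins. calibration takes no time and is no camera call.
- ctrl.job_done(): hands the job in; it is judged then, once.
The state is a dict: "clock": time; "joints": joint angles; "qvel": joint speeds; "tau": joint torques, N m; "ee_pos": TCP position; "tcp_rot": TCP orientation; "force": force on the tool from outside, world axes, zero at the start; "ft_torque": the same for the moment, N m; "finger_gap": finger opening in m; "finger_force": force on a finger pad.
Only numpy, scipy, OpenCV 4.12 (cv2) and the standard library are available. Lean on these libraries where they do the work, as an engineer would, in place of code of your own. Each camera call takes 0.05 s, during which the arm holds its last target. There are 200 camera calls.

## Working session

There is one attempt and no reset: what is moved stays moved. The work goes in short steps, Python scripts to look and compute and a tool call to move; the robot and the scene stay as the last step left them, time stands still between calls to the robot, and variables do not carry over. Pictures are saved under pics/ and viewed, at most 10 in all, crops included, and the job is handed in when it is done.

```bash
ls; mkdir -p pics; python3 - <<'E'
from cell import ctrl, optics, readout
import cv2,numpy as np
for n in("scene","top"):
    im=optics.read_camera(n); cv2.imwrite(f"pics/{n}0.png",im[:,:,::-1]); 
    print(n,{k:np.round(v,4).tolist() for k,v in optics.calibration(n).items()})
o=readout.observe();print({k:np.round(v,3).tolist() for k,v in o.items()},ctrl.pinch_z)
E
```

```text
cell.py
pics
scene {'fx': 390.7796, 'fy': 390.7796, 'cx': 318.7905, 'cy': 203.905, 'distortion': [-0.0934, 0.0, 0.0, 0.0, 0.0], 'R': [[-0.8438, 0.5367, -0.0075], [0.3232, 0.4969, -0.8054], [-0.4285, -0.682, -0.5927]], 't': [0.5041, -0.1375, 1.3134]}
top {'fx': 364.9874, 'fy': 364.9874, 'cx': 326.4481, 'cy': 194.0665, 'distortion': [-0.0258, 0.0, 0.0, 0.0, 0.0], 'R': [[-0.0824, -0.9966, -0.0013], [-0.9742, 0.0808, -0.2109], [0.2103, -0.0161, -0.9775]], 't': [0.0261, 0.5779, 0.9929]}
{'clock': 0.1, 'joints': [1.186, 0.277, 1.506, 0.0, 1.361, -0.121], 'qvel': [0.001, 0.001, -0.001, -0.0, -0.0, -0.002], 'tau': [0.002, -41.77, -24.64, -0.0, 0.006, 0.0], 'ee_pos': [0.15, 0.555, 0.231], 'tcp_rot': [[-0.965, 0.261, -0.001], [0.261, 0.965, -0.002], [0.0, -0.002, -1.0]], 'force': [-0.106, 0.127, -0.222], 'ft_torque': [-0.019, -0.046, -0.032], 'finger_force': 0.0, 'finger_gap': 0.086} 0.0187
```

View pics/scene0.png

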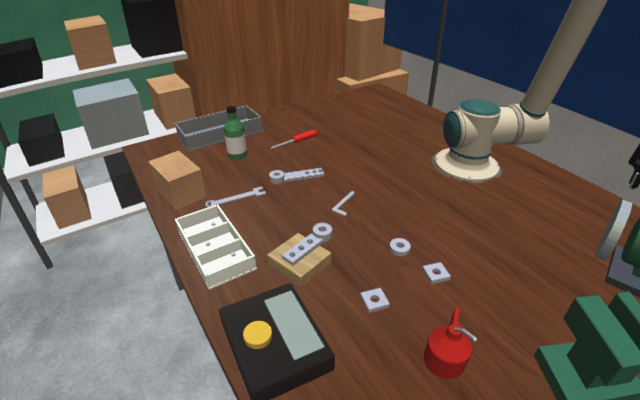

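View pics/top0.png

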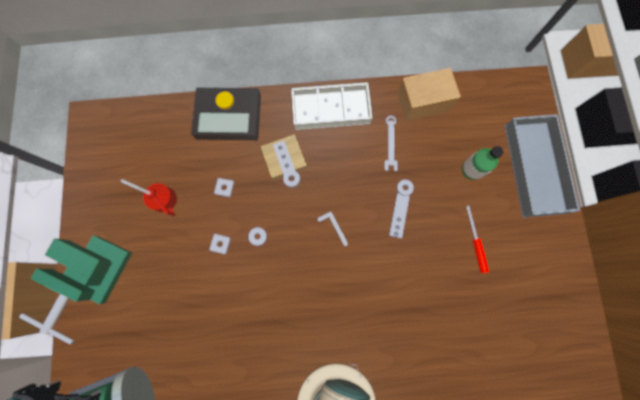

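```bash
python3 - <<'E'
import cv2,numpy as np
t=cv2.imread("pics/top0.png");s=cv2.imread("pics/scene0.png")
f=lambda im,u,v,w,h:cv2.resize(im[v:v+h,u:u+w],(400,300),interpolation=cv2.INTER_NEAREST)
# 80x60 crops x5
a=np.vstack([np.hstack([f(t,200,170,80,60),f(t,255,130,80,60)]),np.hstack([f(t,200,210,80,60),f(t,360,180,80,60)])])
b=np.vstack([np.hstack([f(s,350,270,80,60),f(s,270,215,80,60)]),np.hstack([f(s,380,235,80,60),f(s,260,150,80,60)])])
cv2.imwrite("pics/ct.png",a);cv2.imwrite("pics/cs.png",b)
E
```

```text
(no output)
```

View pics/ct.png

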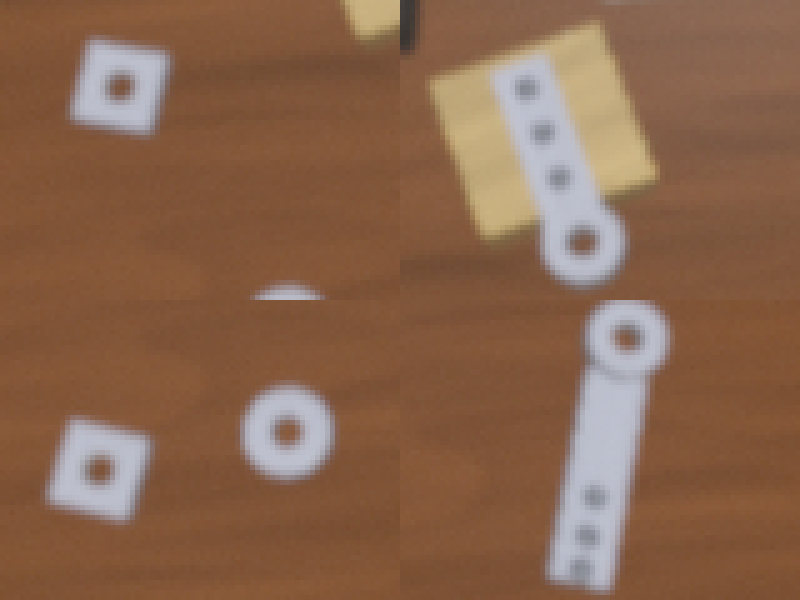

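View pics/cs.png

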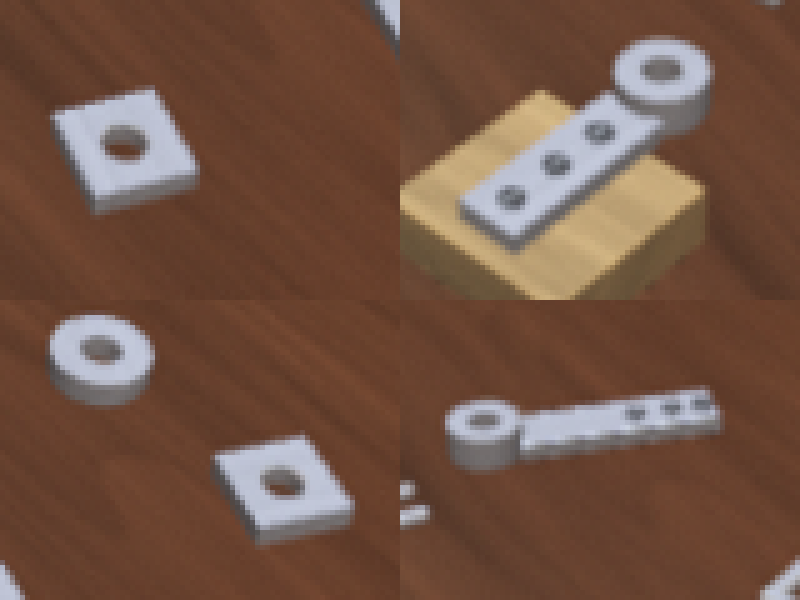

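```bash
cat > h.py <<'E'
from cell import ctrl, optics, readout
import cv2,numpy as np
S=8
def ray(n,uv):
    c=optics.calibration(n);K=np.array([[c["fx"],0,c["cx"]],[0,c["fy"],c["cy"]],[0,0,1]])
    p=cv2.undistortPoints(np.array(uv,float).reshape(-1,1,2),K,np.array(c["distortion"])).reshape(-1,2)
    R=np.array(c["R"]);d=np.c_[p,np.ones(len(p))]@R; return -R.T@np.array(c["t"]),d
def plane(n,uv,z):
    o,d=ray(n,uv);return o+d*((z-o[2])/d[:,2])[:,None]
def tri(a,b):
    """midpoint of 2 rays (top px a, scene px b), gap"""
    o1,d1=ray("top",a);o2,d2=ray("scene",b);d1,d2=d1[0],d2[0]
    s=np.linalg.lstsq(np.c_[d1,-d2],o2-o1,rcond=None)[0]
    p,q=o1+s[0]*d1,o2+s[1]*d2;return (p+q)/2,np.linalg.norm(p-q)
def contours(im,thr):
    """contours (px, subpixel) of bright unsaturated faces; list of (outer,[holes])"""
    big=cv2.resize(im,None,fx=S,fy=S,interpolation=cv2.INTER_CUBIC)
    m=(big.min(2)>thr).astype(np.uint8)
    cs,h=cv2.findContours(m,cv2.RETR_CCOMP,cv2.CHAIN_APPROX_NONE)
    P=lambda c:((c.reshape(-1,2)+.5)/S-.5).astype(np.float32)
    out=[]
    for i,c in enumerate(cs):
        if h[0][i][3]<0 and 100<cv2.contourArea(c)/S**2<3000:
            out.append((P(c),[P(k) for j,k in enumerate(cs) if h[0][j][3]==i and cv2.contourArea(k)/S**2>4]))
    return out
def cen(c):
    m=cv2.moments(c.reshape(-1,1,2));return np.array([m["m10"],m["m01"]])/m["m00"]
def hole(cs,uv):
    return min(((np.linalg.norm(cen(k)-uv),tuple(cen(k)),o,k) for o,hs in cs for k in hs),key=lambda x:x[0])
E
python3 - <<'E'
from h import *
T=cv2.imread("pics/top0.png");Sc=cv2.imread("pics/scene0.png")
for q in [(224,180),(291,172),(405,210),(224,187)]: print("top",T[q[1],q[0]])
for q in [(375,290),(375,299),(371,310),(322,240),(322,229),(285,183),(310,176)]: print("sc",Sc[q[1],q[0]])
ap={"far":((224,187),(375,298)),"near":((220,244),(436,271)),"knuckle":((291,178),(322,229)),"leaf":((405,187),(277,174)),"collar":((257,236),(400,245))}
for tt,ts in[(140,150),(150,165)]:
  ct,cs=contours(T,tt),contours(Sc,ts)
  for k,(a,b) in ap.items():
    A=hole(ct,np.array(a));B=hole(cs,np.array(b))
    print(tt,k,np.round(A[1],2),cv2.contourArea(A[3]),np.round(B[1],2),cv2.contourArea(B[3]),*[np.round(x,4) for x in tri(A[1],B[1])])
    print(len(ct),len(cs),cv2.minAreaRect(A[2]),cv2.contourArea(A[2]))
E
```

```text
top [191 180 180]
top [204 191 188]
top [196 184 183]
top [ 59  83 124]
sc [211 193 187]
sc [43 61 94]
sc [111 111 115]
sc [131 126 127]
sc [106 107 112]
sc [46 62 98]
sc [106 105 110]
140 far [223.58 186.94] 23.8359375 [374.46 298.32] 55.7421875 [0.6378 0.2884 0.0099] 0.001
16 18 ((223.45913696289062, 186.82933044433594), (16.915016174316406, 16.547298431396484), 11.309932708740234) 258.7109375
140 near [219.46 243.6 ] 25.71875 [436.13 271.19] 42.7734375 [0.4665 0.3047 0.0097] 0.0012
16 18 ((219.36477661132812, 243.5089569091797), (17.110143661499023, 17.545000076293945), 15.154067993164062) 281.9296875
140 knuckle [291.06 177.91] 26.5078125 [321.9  228.48] 34.265625 [0.6363 0.0772 0.0575] 0.0012
16 18 ((286.1875, 163.1875), (47.513214111328125, 16.681015014648438), 71.56504821777344) 664.8515625
140 leaf [405.04 187.1 ] 22.5546875 [276.28 173.66] 16.3515625 [ 0.5889 -0.2606  0.0225] 0.0013
16 18 ((400.1255798339844, 207.74940490722656), (16.240575790405273, 58.0810661315918), 13.258871078491211) 737.46875
140 collar [256.99 235.9 ] 26.421875 [399.83 244.55] 36.8828125 [0.4796 0.192
[... 367 characters left out ...]
2
18 21 ((219.35238647460938, 243.49951171875), (16.532541275024414, 16.98203468322754), 15.255120277404785) 265.1640625
150 knuckle [291.05 177.9 ] 31.3828125 [321.89 228.47] 41.1796875 [0.6363 0.0772 0.0576] 0.0012
18 21 ((285.90435791015625, 163.27587890625), (46.82497787475586, 16.21127700805664), 70.46334838867188) 626.6484375
150 leaf [405.04 187.08] 27.546875 [276.29 173.68] 21.9375 [ 0.589  -0.2606  0.0224] 0.0013
18 21 ((400.1202697753906, 207.79421997070312), (15.739433288574219, 57.51395034790039), 13.206449508666992) 690.3203125
150 collar [256.99 235.91] 31.2890625 [399.81 244.54] 42.9453125 [0.4796 0.192  0.0144] 0.0011
18 21 ((257.0, 236.0), (17.375, 17.125), 90.0) 235.7890625
```

```bash
python3 - <<'E'
from h import *
T=cv2.imread("pics/top0.png");Sc=cv2.imread("pics/scene0.png")
ct,cs=contours(T,150),contours(Sc,160)
ap={"far":((224,187),(375,298)),"near":((220,244),(436,271))}
for k,ab in ap.items():
  for n,c,p in zip(("top","scene"),(ct,cs),ab):
    o=hole(c,np.array(p))[2]; w=plane(n,o,.0105)[:,:2]
    r=cv2.minAreaRect((w*1000).astype(np.float32)); 
    print(k,n,np.round(r[0],1),np.round(r[1],1),round(r[2],1))
for k,uv,z in(("jamb",((291,178),(322,229)),.0455),("leaf",((405,187),(277,174)),.0105)):
  for n,im,p in zip(("top","scene"),(T,Sc),uv):
    for thr in(140,150,165,):
      c=contours(im,thr); b=hole(c,np.array(p)); ring=plane(n,[b[1]],z+.012)[0,:2]
      pts=[]
      for o,hs in c:
        for h in hs:
          q=plane(n,[cen(h)],z)[0,:2]; d=np.linalg.norm(q-ring)
          if .04<d<.17: pts.append((d,*q))
      pts=np.array(sorted(pts))
      if len(pts): v=pts[:,1:]-ring; print(k,n,thr,np.round(ring*1000,1),"d",np.round(pts[:,0]*1000,1),"ang",np.round(np.degrees(np.arctan2(v[:,1],v[:,0])),1), "hole line", np.degrees(np.arctan2(*(pts[-1]-pts[0])[[2,1]])).round(1))
E
```

```text
far top [637.7 289. ] [49.4 49.5] 74.7
far scene [637.4 287.6] [47.8 47.3] 74.5
near top [466.5 305.4] [49.4 49. ] 71.5
near scene [466.6 304.1] [47.2 47.8] 72.0
jamb top 140 [635.8  77.6] d [ 45.5  75.5 105.8] ang [16.2 15.7 16.1] hole line 16.0
jamb top 150 [635.9  77.6] d [ 45.3  75.5 105.6] ang [15.9 15.8 16. ] hole line 16.1
jamb top 165 [636.   77.7] d [ 45.3  75.4 105.4] ang [15.9 15.8 15.8] hole line 15.8
jamb scene 140 [636.7  76.7] d [ 44.   74.2 104. ] ang [14.7 15.2 15.5] hole line 16.1
jamb scene 150 [636.7  76.7] d [ 44.   74.2 104. ] ang [14.6 15.1 15.5] hole line 16.1
jamb scene 165 [636.7  76.7] d [ 44.1  74.1 104.1] ang [14.7 15.1 15.5] hole line 16.0
leaf top 140 [ 588.4 -260.2] d [121.4 141.5] ang [162.7 162.2] hole line 159.4
leaf top 150 [ 588.4 -260.2] d [ 97.9 121.5] ang [162.5 162.6] hole line 162.7
leaf top 165 [ 588.5 -260.3] d [ 97.8 121.9] ang [162.6 162.5] hole line 162.4
leaf scene 140 [ 589.4 -261.2] d [ 98.2 122.2] ang [162.9 163.1] hole line 163.9
leaf scene 150 [ 589.3 -261.2] d [ 98.1 122.1] ang [163.  163.1] hole line 163.4
leaf scene 165 [ 589.4 -261.1] d [97.9] ang [163.2] hole line 0.0
```

```bash
cat > go.py <<'E'
import sys
from h import *
# usage: go.py x y z yaw_y_deg  -> shift in tool axes (yaw of tool y axis)
x,y,z,a=map(float,sys.argv[1:5])
o=readout.observe();R=np.array(o["tcp_rot"]);p=np.array(o["ee_pos"])
d=R.T@(np.array([x,y,z])-p)
yaw=np.degrees(np.arctan2(R[1,1],R[0,1]))
print("t",round(o["clock"],2),"pos",p.round(4),"yaw",yaw.round(2),"tilt",R[2].round(4),"shift",d.round(4),"turn",np.radians((yaw-a+90)%180-90).round(4),"gap",round(o["finger_gap"],4),"F",np.round(o["force"],1))
E
python3 go.py .6375 .2884 .23 74.6
```

```text
t 0.1 pos [0.1497 0.5547 0.2305] yaw 74.89 tilt [ 2.0e-04 -1.7e-03 -1.0e+00] shift [-0.5403 -0.1299  0.0006] turn 0.005 gap 0.0857 F [-0.1  0.1 -0.2]
```

Emit:
nudge_tcp(increments={"segments": [[-0.03,-0.007,0,0],[-0.07,-0.017,0,0],[-0.115,-0.028,0,0],[-0.16,-0.038,0,0],[-0.205,-0.049,0,0],[-0.25,-0.06,0,0],[-0.295,-0.071,0,0],[-0.34,-0.082,0,0],[-0.385,-0.093,0,0],[-0.43,-0.103,0,0],[-0.475,-0.114,0,0],[-0.51,-0.123,0,0],[-0.53,-0.128,0,0],[-0.54,-0.13,0,0],[-0.54,-0.13,0,0],[-0.54,-0.13,0,0]]}, aperture=0.085)

```text
clock: 1.7
ee_pos: [0.6363, 0.2895, 0.231]
tcp_rot: [[-0.966, 0.26, -0.002], [0.26, 0.966, 0.0], [0.002, -0.0, -1.0]]
force: [0.5, 0.8, 0.3]
finger_gap: 0.0849
finger_force: 0.0
```

```bash
python3 go.py .6375 .2884 .06 74.6
```

```text
t 1.7 pos [0.6363 0.2895 0.231 ] yaw 74.92 tilt [ 0.0016 -0.     -1.    ] shift [-0.0017 -0.0007  0.171 ] turn 0.0055 gap 0.0849 F [0.5 0.8 0.3]
```

Emit:
nudge_tcp(increments={"segments": [[0,0,0.03,0],[-0.001,0,0.075,0.005],[-0.0015,-0.0005,0.12,0.005],[-0.0015,-0.0005,0.16,0.005],[-0.0015,-0.0005,0.19,0.005],[-0.0015,-0.0005,0.205,0.005],[-0.0015,-0.0005,0.21,0.005],[-0.0015,-0.0005,0.21,0.005]]})

```text
clock: 2.5
ee_pos: [0.6387, 0.2887, 0.022]
tcp_rot: [[-0.964, 0.265, 0.001], [0.265, 0.964, 0.0], [-0.001, 0.001, -1.0]]
force: [-0.3, 0.8, -0.1]
finger_gap: 0.085
finger_force: 0.0
```

```bash
python3 go.py .6375 .2884 .001 74.6
```

```text
t 2.5 pos [0.6387 0.2887 0.022 ] yaw 74.65 tilt [-5.e-04  6.e-04 -1.e+00] shift [ 0.001  -0.0006  0.021 ] turn 0.0008 gap 0.085 F [-0.3  0.8 -0.1]
```

Emit:
nudge_tcp(increments={"segments": [[0.001,-0.0005,0.01,0],[0.001,-0.0005,0.018,0],[0.001,-0.0005,0.021,0],[0.001,-0.0005,0.021,0]]})

```text
clock: 2.9
ee_pos: [0.6373, 0.2876, -0.0001]
tcp_rot: [[-0.964, 0.266, -0.001], [0.266, 0.964, -0.0], [0.001, -0.0, -1.0]]
force: [0.5, -0.5, 0.4]
finger_gap: 0.085
finger_force: 0.0
```

```bash
python3 go.py .6375 .2884 .001 74.6
```

```text
t 2.9 pos [ 6.373e-01  2.876e-01 -1.000e-04] yaw 74.59 tilt [ 7.e-04 -4.e-04 -1.e+00] shift [ 0.      0.0009 -0.0011] turn -0.0001 gap 0.085 F [ 0.5 -0.5  0.4]
```

Emit:
nudge_tcp(increments={"segments": [[0,0,0,0],[0,0,0,0],[0,0,0,0],[0,0,0,0],[0,0,0,0],[0,0,0,0],[0,0,0,0],[0,0,0,0],[0,0,0,0],[0,0,0,0]]}, aperture=0.03, grip_n=40)

```text
clock: 3.9
ee_pos: [0.6382, 0.288, 0.001]
tcp_rot: [[-0.964, 0.266, 0.001], [0.266, 0.964, 0.001], [-0.001, 0.001, -1.0]]
force: [0.4, 0.8, 5.2]
finger_gap: 0.0463
finger_force: 43.0
```

```bash
python3 go.py .6375 .2884 .001 74.6
```

```text
t 3.9 pos [0.6382 0.288  0.001 ] yaw 74.6 tilt [-1.2e-03  9.0e-04 -1.0e+00] shift [ 0.0007  0.0002 -0.    ] turn -0.0 gap 0.0463 F [0.4 0.8 5.2]
```

Emit:
nudge_tcp(increments={"segments": [[0,0,-0.02,0],[0,0,-0.06,0],[0,0,-0.1,0],[-0.006,-0.02,-0.12,-0.05],[-0.016,-0.06,-0.12,-0.15],[-0.027,-0.1,-0.12,-0.26],[-0.038,-0.14,-0.12,-0.37],[-0.048,-0.18,-0.12,-0.48],[-0.053,-0.2,-0.12,-0.54],[-0.055,-0.204,-0.12,-0.548],[-0.055,-0.204,-0.12,-0.548],[-0.055,-0.204,-0.12,-0.548]]})

```text
clock: 5.1
ee_pos: [0.6361, 0.0776, 0.1197]
tcp_rot: [[-0.961, -0.275, -0.001], [-0.275, 0.961, 0.001], [0.001, 0.001, -1.0]]
force: [-0.0, 0.2, -1.6]
finger_gap: 0.0464
finger_force: 42.3
```

```bash
python3 go.py .6363 .0772 .06 106
python3 - <<'E'
from h import *
for n in("scene","top"):
    cv2.imwrite(f"pics/{n}1.png",optics.read_camera(n)[:,:,::-1])
a=cv2.imread("pics/scene1.png")[130:270,240:400];b=cv2.imread("pics/top1.png")[100:240,220:380]
cv2.imwrite("pics/v1.png",np.hstack([cv2.resize(i,(400,350),interpolation=2) for i in(a,b)]))
E
```

```text
t 5.1 pos [0.6361 0.0776 0.1197] yaw 105.98 tilt [ 8.0e-04  1.2e-03 -1.0e+00] shift [-0.0001 -0.0005  0.0597] turn -0.0003 gap 0.0464 F [-0.   0.2 -1.6]
```

View pics/v1.png

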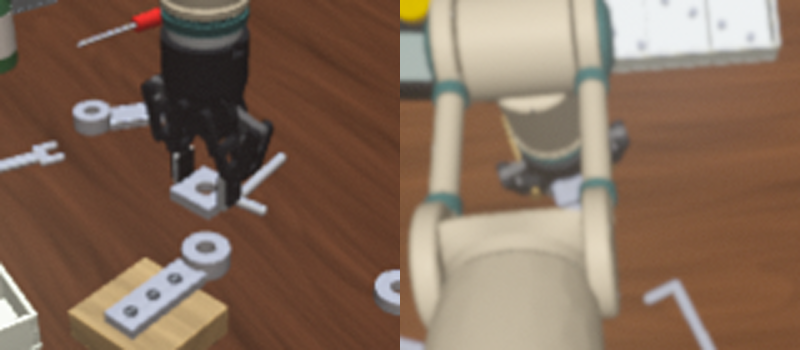

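The plate is held level over the knuckle in the scene view (plate at crop (205,190), knuckle at (205,250)). The arm blocks most of the top view.

Emit:
nudge_tcp(increments={"segments": [[0,-0.0003,0.02,0],[0,-0.0003,0.04,0],[0,-0.0003,0.05,0],[0,-0.0003,0.056,0],[0,-0.0003,0.058,0],[0,-0.0003,0.058,0],[0,-0.0003,0.058,0]]})

```text
clock: 5.9
ee_pos: [0.6372, 0.0762, 0.0631]
tcp_rot: [[-0.961, -0.276, 0.002], [-0.276, 0.961, 0.0], [-0.002, -0.0, -1.0]]
force: [-0.2, -0.6, -2.4]
finger_gap: 0.0472
finger_force: 42.2
```

```bash
python3 go.py .6363 .0772 .06 106
```

```text
t 5.9 pos [0.6372 0.0762 0.0631] yaw 106.0 tilt [-1.7e-03 -4.0e-04 -1.0e+00] shift [0.0006 0.0012 0.0031] turn -0.0 gap 0.0472 F [-0.2 -0.6 -2.4]
```

Emit:
nudge_tcp(increments={"segments": [[0,0,0.001,0],[0,0,0.002,0],[0,0,0.002,0]]})

```text
clock: 6.2
ee_pos: [0.6365, 0.0761, 0.0604]
tcp_rot: [[-0.961, -0.275, 0.0], [-0.275, 0.961, 0.0], [-0.0, 0.0, -1.0]]
force: [0.2, 0.2, -2.5]
finger_gap: 0.0467
finger_force: 42.2
```

```bash
python3 go.py .6363 .0772 .06 106
```

```text
t 6.2 pos [0.6365 0.0761 0.0604] yaw 105.99 tilt [-2.e-04  0.e+00 -1.e+00] shift [-0.0001  0.0011  0.0004] turn -0.0002 gap 0.0467 F [ 0.2  0.2 -2.5]
```

Emit:
nudge_tcp(increments={"segments": [[0,0.0003,0.001,0],[0,0.0005,0.001,0],[0,0.0005,0.001,0]]})

```text
clock: 6.5
ee_pos: [0.6366, 0.0763, 0.06]
tcp_rot: [[-0.961, -0.276, 0.001], [-0.276, 0.961, -0.001], [-0.001, -0.001, -1.0]]
force: [-0.8, -2.0, 3.8]
finger_gap: 0.0464
finger_force: 42.8
```

```bash
python3 go.py .6363 .0772 .06 106
```

```text
t 6.5 pos [0.6366 0.0763 0.06  ] yaw 106.0 tilt [-6.e-04 -8.e-04 -1.e+00] shift [ 0.0001  0.001  -0.    ] turn 0.0001 gap 0.0464 F [-0.8 -2.   3.8]
```

Emit:
nudge_tcp(increments={"segments": [[0,0,0.001,0],[0,0,0.001,0],[0,0,0.001,0]]})

```text
clock: 6.8
ee_pos: [0.6366, 0.0763, 0.0599]
tcp_rot: [[-0.961, -0.276, 0.001], [-0.276, 0.961, -0.001], [-0.001, -0.001, -1.0]]
force: [-2.3, -2.3, 8.5]
finger_gap: 0.0466
finger_force: 43.4
```

```bash
python3 go.py .6363 .0772 .06 106
```

```text
t 6.8 pos [0.6366 0.0763 0.0599] yaw 106.0 tilt [-1.e-03 -9.e-04 -1.e+00] shift [ 0.0001  0.001  -0.0001] turn 0.0 gap 0.0466 F [-2.3 -2.3  8.5]
```

Emit:
nudge_tcp(increments={"segments": [[0,0,0,0],[0,0,0,0],[0,0,0,0],[0,0,0,0],[0,0,0,0],[0,0,-0.02,0],[0,0,-0.06,0],[0,0,-0.1,0],[0.015,0.04,-0.12,0.1],[0.032,0.085,-0.12,0.2],[0.048,0.128,-0.12,0.3],[0.065,0.171,-0.12,0.4],[0.081,0.214,-0.12,0.5],[0.095,0.25,-0.12,0.58],[0.1,0.264,-0.12,0.597],[0.1005,0.266,-0.12,0.597],[0.1005,0.266,-0.12,0.597],[0.1005,0.266,-0.12,0.597]]}, aperture=0.08)

```text
clock: 8.6
ee_pos: [0.4673, 0.3039, 0.1783]
tcp_rot: [[-0.95, 0.313, 0.001], [0.313, 0.95, -0.0], [-0.001, -0.0, -1.0]]
force: [0.3, -0.2, 0.4]
finger_gap: 0.0801
finger_force: 0.0
```

```bash
python3 go.py .4665 .3047 .02 71.8
python3 - <<'E'
from h import *
im={n:optics.read_camera(n)[:,:,::-1].copy() for n in("scene","top")}
for n in im: cv2.imwrite(f"pics/{n}2.png",im[n])
ct,cs=contours(im["top"],150),contours(im["scene"],160)
A=hole(ct,np.array((291,176)));B=hole(cs,np.array((322,224)))
print(A[:2],B[:2],tri(A[1],B[1]))
for n,X in(("top",A),("scene",B)):
    r=cv2.minAreaRect((plane(n,X[2],.0693)[:,:2]*1000).astype(np.float32));print(n,np.round(r[0],1),np.round(r[1],1),r[2])
E
```

```text
t 8.6 pos [0.4673 0.3039 0.1783] yaw 71.76 tilt [-6.e-04 -2.e-04 -1.e+00] shift [0.0011 0.0005 0.1583] turn -0.0007 gap 0.0801 F [ 0.3 -0.2  0.4]
(np.float64(0.8695565368911202), (np.float64(291.17708063121484), np.float64(176.85133484651965))) (np.float64(0.5580546576369323), (np.float64(321.5898593808984), np.float64(224.37843053982633))) (array([0.6362316 , 0.07574301, 0.0694332 ]), np.float64(0.0012062913199625412))
top [680.2  88.8] [141.1  50.2] 15.989007949829102
scene [636.1  74.6] [47.8 48.2] 16.001968383789062
```

Emit:
nudge_tcp(increments={"segments": [[0,0,0.03,0],[0.0005,0,0.07,0],[0.0005,0,0.11,0],[0.0005,0,0.14,0],[0.0005,0,0.155,0],[0.0005,0,0.158,0],[0.0005,0,0.158,0]]})

```text
clock: 9.4
ee_pos: [0.4665, 0.3043, 0.0201]
tcp_rot: [[-0.95, 0.314, -0.0], [0.314, 0.95, -0.0], [0.0, -0.0, -1.0]]
force: [0.4, -0.1, 0.5]
finger_gap: 0.0801
finger_force: 0.0
```

```bash
python3 go.py .4665 .3047 .001 71.8
```

```text
t 9.4 pos [0.4665 0.3043 0.0201] yaw 71.73 tilt [ 4.e-04 -4.e-04 -1.e+00] shift [0.0002 0.0004 0.0191] turn -0.0012 gap 0.0801 F [ 0.4 -0.1  0.5]
```

Emit:
nudge_tcp(increments={"segments": [[0,0,0.01,0],[0,0.0003,0.017,0],[0,0.0003,0.019,0],[0,0.0003,0.019,0],[0,0.0003,0.019,0]]})

```text
clock: 9.9
ee_pos: [0.4662, 0.3053, 0.0016]
tcp_rot: [[-0.95, 0.312, 0.0], [0.312, 0.95, 0.0], [-0.0, 0.0, -1.0]]
force: [0.4, 0.1, 0.2]
finger_gap: 0.0802
finger_force: 0.0
```

```bash
python3 go.py .4665 .3047 .001 71.8
```

```text
t 9.9 pos [0.4662 0.3053 0.0016] yaw 71.8 tilt [-4.e-04  5.e-04 -1.e+00] shift [-0.0004 -0.0005  0.0006] turn -0.0001 gap 0.0802 F [0.4 0.1 0.2]
```

Emit:
nudge_tcp(increments={"segments": [[0,0,0,0],[0,0,0,0],[0,0,0,0],[0,0,0,0],[0,0,0,0],[0,0,0,0],[0,0,0,0],[0,0,0,0],[0,0,0,0],[0,0,0,0]]}, aperture=0.03, grip_n=40)

```text
clock: 10.9
ee_pos: [0.4663, 0.3052, 0.0019]
tcp_rot: [[-0.95, 0.312, 0.001], [0.312, 0.95, 0.0], [-0.001, 0.001, -1.0]]
force: [-0.8, -0.2, 5.6]
finger_gap: 0.0466
finger_force: 41.8
```

Emit:
nudge_tcp(increments={"segments": [[0,0,-0.02,0],[0,0,-0.06,0],[0,0,-0.1,0],[-0.03,-0.021,-0.13,-0.08],[-0.066,-0.046,-0.13,-0.17],[-0.102,-0.071,-0.13,-0.26],[-0.138,-0.096,-0.13,-0.35],[-0.174,-0.121,-0.13,-0.44],[-0.205,-0.143,-0.13,-0.52],[-0.225,-0.157,-0.13,-0.58],[-0.2327,-0.162,-0.13,-0.597],[-0.2327,-0.162,-0.13,-0.597],[-0.2327,-0.162,-0.13,-0.597]]})

```text
clock: 12.2
ee_pos: [0.6353, 0.0796, 0.1307]
tcp_rot: [[-0.961, -0.275, -0.002], [-0.275, 0.961, 0.001], [0.002, 0.002, -1.0]]
force: [-0.5, 0.3, -2.7]
finger_gap: 0.0468
finger_force: 42.2
```

```bash
python3 go.py .6364 .0778 .072 106
```

```text
t 12.2 pos [0.6353 0.0796 0.1307] yaw 105.97 tilt [ 0.0018  0.0016 -1.    ] shift [-0.0007 -0.0021  0.0587] turn -0.0006 gap 0.0468 F [-0.5  0.3 -2.7]
```

Emit:
nudge_tcp(increments={"segments": [[0,0,0.02,0],[0,0,0.04,0],[0,0,0.05,0],[0,0,0.055,0],[0,0,0.055,0],[0,0,0.055,0]]})

```text
clock: 12.8
ee_pos: [0.637, 0.079, 0.0771]
tcp_rot: [[-0.961, -0.276, 0.001], [-0.276, 0.961, 0.0], [-0.001, -0.0, -1.0]]
force: [1.0, -0.7, -1.3]
finger_gap: 0.0465
finger_force: 42.1
```

```bash
python3 go.py .6364 .0778 .072 106
```

```text
t 12.8 pos [0.637  0.079  0.0771] yaw 106.02 tilt [-1.4e-03 -2.0e-04 -1.0e+00] shift [ 0.0009 -0.001   0.0051] turn 0.0003 gap 0.0465 F [ 1.  -0.7 -1.3]
```

Emit:
nudge_tcp(increments={"segments": [[0,0,0,0]]})

```text
clock: 12.9
ee_pos: [0.6372, 0.0787, 0.0774]
tcp_rot: [[-0.961, -0.276, 0.002], [-0.276, 0.961, 0.0], [-0.002, -0.0, -1.0]]
force: [0.3, -0.4, -2.6]
finger_gap: 0.0465
finger_force: 42.1
```

```bash
python3 go.py .6364 .0778 .072 106
```

```text
t 12.9 pos [0.6372 0.0787 0.0774] yaw 106.0 tilt [-2.e-03 -4.e-04 -1.e+00] shift [ 0.0011 -0.0006  0.0054] turn 0.0 gap 0.0465 F [ 0.3 -0.4 -2.6]
```

Emit:
nudge_tcp(increments={"segments": [[0.0007,-0.001,0.002,0],[0.0007,-0.001,0.003,0],[0.0007,-0.001,0.004,0],[0.0007,-0.001,0.004,0]]})

```text
clock: 13.3
ee_pos: [0.6362, 0.0772, 0.0729]
tcp_rot: [[-0.961, -0.275, 0.0], [-0.275, 0.961, -0.0], [-0.0, -0.0, -1.0]]
force: [-0.9, -0.9, 3.0]
finger_gap: 0.0468
finger_force: 42.6
```

```bash
python3 go.py .6364 .0778 .072 106
```

```text
t 13.3 pos [0.6362 0.0772 0.0729] yaw 105.99 tilt [-4.e-04 -1.e-04 -1.e+00] shift [-0.0004  0.0005  0.0009] turn -0.0002 gap 0.0468 F [-0.9 -0.9  3. ]
```

Emit:
nudge_tcp(increments={"segments": [[0,0,0.001,0],[0,0,0.001,0],[0,0,0.001,0]]})

```text
clock: 13.6
ee_pos: [0.6362, 0.0772, 0.0729]
tcp_rot: [[-0.961, -0.276, 0.001], [-0.276, 0.961, -0.0], [-0.001, -0.0, -1.0]]
force: [-2.9, -0.8, 7.6]
finger_gap: 0.0468
finger_force: 43.2
```

```bash
python3 go.py .6364 .0778 .072 106
```

```text
t 13.6 pos [0.6362 0.0772 0.0729] yaw 106.0 tilt [-8.e-04 -4.e-04 -1.e+00] shift [-0.0004  0.0005  0.0009] turn -0.0001 gap 0.0468 F [-2.9 -0.8  7.6]
```

Emit:
nudge_tcp(increments={"segments": [[0,0,0,0],[0,0,0,0],[0,0,0,0],[0,0,0,0],[0,0,0,0],[0,0,-0.02,0],[0,0,-0.06,0],[0,0,-0.1,0],[0.015,-0.022,-0.12,0.05],[0.04,-0.06,-0.12,0.12],[0.066,-0.099,-0.12,0.2],[0.092,-0.138,-0.12,0.28],[0.118,-0.176,-0.12,0.36],[0.144,-0.215,-0.12,0.44],[0.168,-0.252,-0.12,0.52],[0.182,-0.273,-0.12,0.57],[0.187,-0.28,-0.12,0.579],[0.187,-0.28,-0.12,0.579],[0.187,-0.28,-0.12,0.579]]}, aperture=0.07)

```text
clock: 15.5
ee_pos: [0.5338, -0.2422, 0.1912]
tcp_rot: [[-0.956, 0.294, 0.0], [0.294, 0.956, 0.001], [0.0, 0.001, -1.0]]
force: [-0.6, -0.0, 0.4]
finger_gap: 0.0703
finger_force: 0.0
```

```bash
python3 go.py .5335 -.2435 .02 72.8
python3 - <<'E'
from h import *
im={n:optics.read_camera(n)[:,:,::-1].copy() for n in("scene","top")}
for n in im: cv2.imwrite(f"pics/{n}3.png",im[n])
ct,cs=contours(im["top"],150),contours(im["scene"],160)
A=hole(ct,np.array((291,176)));B=hole(cs,np.array((321,220)))
print(A[:2],B[:2],tri(A[1],B[1]))
for n,X in(("top",A),("scene",B)):
    r=cv2.minAreaRect((plane(n,X[2],.0813)[:,:2]*1000).astype(np.float32));print(n,np.round(r[0],1),np.round(r[1],1),r[2])
E
```

```text
t 15.5 pos [ 0.5338 -0.2422  0.1912] yaw 72.88 tilt [ 2.0e-04  1.2e-03 -1.0e+00] shift [-0.0002 -0.0015  0.1712] turn 0.0014 gap 0.0703 F [-0.6 -0.   0.4]
(np.float64(0.5314298890403606), (np.float64(290.5810251455291), np.float64(175.67307829945605))) (np.float64(1.0948322074148167), (np.float64(321.62671010058375), np.float64(220.89771488359006))) (array([0.63663483, 0.07639576, 0.08091648]), np.float64(0.0009808662428439307))
top [677.7  88.5] [136.3  51.7] 16.07311248779297
scene [636.5  75.5] [47.8 47.8] 15.4130859375
```

Emit:
nudge_tcp(increments={"segments": [[0,0,0.03,0],[0,-0.0005,0.07,0],[0,-0.001,0.11,0],[0,-0.001,0.145,0],[0,-0.001,0.165,0],[0,-0.001,0.17,0],[0,-0.001,0.17,0],[0,-0.001,0.17,0]]})

```text
clock: 16.4
ee_pos: [0.5345, -0.2443, 0.0225]
tcp_rot: [[-0.956, 0.294, 0.002], [0.294, 0.956, -0.001], [-0.002, -0.0, -1.0]]
force: [0.6, -0.6, 0.1]
finger_gap: 0.0697
finger_force: 0.0
```

```bash
python3 go.py .5335 -.2435 .001 72.8
```

```text
t 16.4 pos [ 0.5345 -0.2443  0.0225] yaw 72.88 tilt [-2.5e-03 -5.0e-04 -1.0e+00] shift [0.0013 0.0005 0.0215] turn 0.0014 gap 0.0697 F [ 0.6 -0.6  0.1]
```

Emit:
nudge_tcp(increments={"segments": [[0.0007,0.0004,0.01,0.001],[0.0007,0.0004,0.018,0.001],[0.0007,0.0004,0.0205,0.001],[0.0007,0.0004,0.0205,0.001],[0.0007,0.0004,0.0205,0.001]]})

```text
clock: 16.9
ee_pos: [0.5327, -0.2438, 0.0008]
tcp_rot: [[-0.955, 0.296, 0.0], [0.296, 0.955, 0.0], [-0.0, 0.0, -1.0]]
force: [0.6, -0.3, 0.2]
finger_gap: 0.07
finger_force: 0.0
```

```bash
python3 go.py .5335 -.2435 .001 72.8
```

```text
t 16.9 pos [ 0.5327 -0.2438  0.0008] yaw 72.75 tilt [-0.e+00  1.e-04 -1.e+00] shift [-0.0007  0.0006 -0.0002] turn -0.0008 gap 0.07 F [ 0.6 -0.3  0.2]
```

Emit:
nudge_tcp(increments={"segments": [[0,0,0,0],[0,0,0,0],[0,0,0,0],[0,0,0,0],[0,0,0,0],[0,0,0,0],[0,0,0,0],[0,0,0,0],[0,0,0,0],[0,0,0,0],[0,0,0,0],[0,0,0,0]]}, aperture=0.02, grip_n=80)

```text
clock: 18.1
ee_pos: [0.533, -0.2434, 0.0015]
tcp_rot: [[-0.955, 0.297, 0.001], [0.297, 0.955, 0.0], [-0.001, 0.001, -1.0]]
force: [-1.0, 2.6, 5.8]
finger_gap: 0.0336
finger_force: 80.3
```

```bash
python3 go.py .5335 -.2435 .001 72.8
```

```text
t 18.1 pos [ 0.533  -0.2434  0.0015] yaw 72.75 tilt [-7.e-04  5.e-04 -1.e+00] shift [-0.0005  0.0001  0.0005] turn -0.0009 gap 0.0336 F [-1.   2.6  5.8]
```

Emit:
nudge_tcp(increments={"segments": [[0,0,-0.01,0],[0,0,-0.03,0],[0,0,-0.06,0],[0,0,-0.1,0],[0,0,-0.14,0],[0,0,-0.16,0],[0,0,-0.165,0],[0,0,-0.165,0],[0,0,-0.165,0]]})

```text
clock: 19.0
ee_pos: [0.5311, -0.2429, 0.1635]
tcp_rot: [[-0.955, 0.296, -0.004], [0.296, 0.955, 0.002], [0.005, 0.001, -1.0]]
force: [-0.8, -0.2, -7.5]
finger_gap: 0.0334
finger_force: 81.2
```

```bash
python3 go.py .5805 .0612 .13 106
```

```text
t 19.0 pos [ 0.5311 -0.2429  0.1635] yaw 72.76 tilt [ 0.0047  0.0011 -1.    ] shift [0.0428 0.305  0.0341] turn -0.5801 gap 0.0334 F [-0.8 -0.2 -7.5]
```

Emit:
nudge_tcp(increments={"segments": [[0.002,0.015,0,-0.03],[0.006,0.045,0,-0.09],[0.012,0.085,0,-0.16],[0.018,0.125,0,-0.24],[0.024,0.165,0,-0.32],[0.029,0.205,0,-0.4],[0.035,0.245,0,-0.47],[0.04,0.28,0,-0.54],[0.042,0.297,0,-0.57],[0.0425,0.303,0,-0.58],[0.0425,0.304,0,-0.58],[0.0425,0.304,0,-0.58],[0.0425,0.304,0,-0.58],[0.0425,0.304,0,-0.58]]})

```text
clock: 20.4
ee_pos: [0.5821, 0.058, 0.1658]
tcp_rot: [[-0.962, -0.274, -0.0], [-0.274, 0.962, -0.0], [0.0, -0.0, -1.0]]
force: [0.1, 0.1, -7.1]
finger_gap: 0.0336
finger_force: 81.3
```

```bash
python3 go.py .5805 .0612 .085 106
python3 - <<'E'
from h import *
im={n:optics.read_camera(n)[:,:,::-1].copy() for n in("scene","top")}
for n in im: cv2.imwrite(f"pics/{n}4.png",im[n])
a=im["scene"][130:270,240:400];b=im["top"][100:240,220:380]
cv2.imwrite("pics/v4.png",np.hstack([cv2.resize(i,(400,350),interpolation=2) for i in(a,b)]))
E
```

```text
t 20.4 pos [0.5821 0.058  0.1658] yaw 105.9 tilt [ 3.e-04 -2.e-04 -1.e+00] shift [0.0006 0.0035 0.0808] turn -0.0018 gap 0.0336 F [ 0.1  0.1 -7.1]
```

View pics/v4.png

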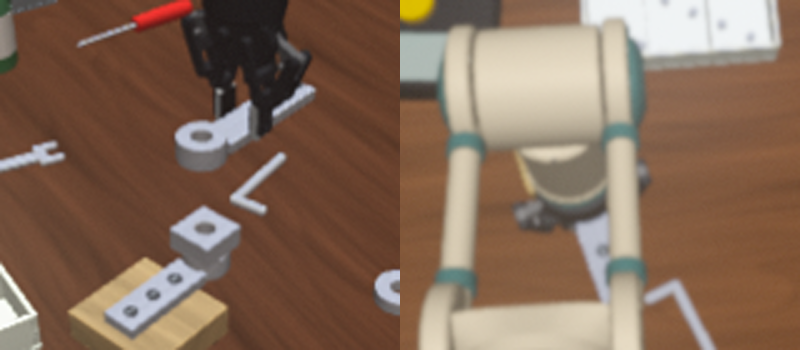

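The leaf is held level with its ring at scene pixel (321,184), above the neat pile at (322,221). Next I lower it part way and check the ring's hole in the scene view.

Emit:
nudge_tcp(increments={"segments": [[0.0005,0.002,0.02,-0.002],[0.0005,0.003,0.04,-0.002],[0.0005,0.003,0.06,-0.002],[0.0005,0.003,0.068,-0.002],[0.0005,0.003,0.07,-0.002],[0.0005,0.003,0.07,-0.002],[0.0005,0.003,0.07,-0.002]]})

```text
clock: 21.2
ee_pos: [0.5819, 0.0619, 0.0969]
tcp_rot: [[-0.961, -0.277, 0.002], [-0.277, 0.961, 0.0], [-0.002, -0.001, -1.0]]
force: [-0.2, 0.4, -6.0]
finger_gap: 0.0337
finger_force: 81.3
```

```bash
python3 go.py .5805 .0612 .0845 106
python3 - <<'E'
from h import *
im=optics.read_camera("scene")[:,:,::-1].copy(); cv2.imwrite("pics/scene5.png",im)
z=readout.observe()["ee_pos"][2]-.0013+.024-.0016
cs=contours(im,160)
for o,hs in cs:
  for h in hs:
    if np.linalg.norm(cen(h)-(321,212))<25: print(cen(h).round(1),cv2.contourArea(h),plane("scene",[cen(h)],z)[0].round(4))
# old reference: fixed knuckle via scene only
print(plane("scene",[(321.9,228.48)],.0575),plane("scene",[(276.28,173.66)],.0225))
E
```

```text
t 21.2 pos [0.5819 0.0619 0.0969] yaw 106.1 tilt [-2.3e-03 -6.0e-04 -1.0e+00] shift [ 0.0015 -0.0002  0.0124] turn 0.0018 gap 0.0337 F [-0.2  0.4 -6. ]
[321.2 209.3] 39.8671875 [0.6391 0.0778 0.1181]
[[0.6366903  0.07669282 0.0575    ]] [[ 0.58934217 -0.26125807  0.0225    ]]
```

Emit:
nudge_tcp(increments={"segments": [[0.001,0,0.004,0.001],[0.0018,0,0.008,0.001],[0.0018,0,0.01,0.001],[0.0018,0,0.01,0.001],[0.0018,0,0.01,0.001]]})

```text
clock: 21.75
ee_pos: [0.5791, 0.0615, 0.0857]
tcp_rot: [[-0.961, -0.277, -0.0], [-0.277, 0.961, 0.0], [0.0, 0.0, -1.0]]
force: [0.5, 1.1, -6.6]
finger_gap: 0.0337
finger_force: 81.4
```

```bash
python3 go.py .5805 .0612 .0845 106
```

```text
t 21.75 pos [0.5791 0.0615 0.0857] yaw 106.06 tilt [ 0.e+00  1.e-04 -1.e+00] shift [-0.0012 -0.0007  0.0012] turn 0.001 gap 0.0337 F [ 0.5  1.1 -6.6]
```

Emit:
nudge_tcp(increments={"segments": [[0,0,0.001,0],[0,0,0.001,0],[0,0,0.001,0]]})

```text
clock: 22.05
ee_pos: [0.5793, 0.0615, 0.0849]
tcp_rot: [[-0.961, -0.277, 0.001], [-0.277, 0.961, 0.0], [-0.001, -0.0, -1.0]]
force: [-0.4, -0.5, -5.8]
finger_gap: 0.0331
finger_force: 81.4
```

```bash
python3 go.py .5805 .0612 .0845 106
```

```text
t 22.05 pos [0.5793 0.0615 0.0849] yaw 106.05 tilt [-5.e-04 -0.e+00 -1.e+00] shift [-0.001  -0.0006  0.0004] turn 0.0009 gap 0.0331 F [-0.4 -0.5 -5.8]
```

```bash
cat > chk.py <<'E'
from h import *
im=optics.read_camera("scene")[:,:,::-1].copy(); cv2.imwrite("pics/scene6.png",im)
for o,hs in contours(im,160):
  for h in hs:
    if np.linalg.norm(cen(h)-(321,214))<12: print(cen(h).round(1),plane("scene",[cen(h)],.083+.024-.0016)[0].round(4))
E
python3 chk.py
```

```text
[322.1 212.8] [0.6359 0.0764 0.1054]
```

Emit:
nudge_tcp(increments={"segments": [[-0.0005,-0.0003,0.001,0],[-0.0005,-0.0003,0.001,0],[-0.0005,-0.0003,0.001,0]]})

```text
clock: 22.4
ee_pos: [0.5794, 0.0614, 0.0843]
tcp_rot: [[-0.961, -0.277, -0.0], [-0.277, 0.961, 0.0], [0.0, 0.0, -1.0]]
force: [-3.1, 0.3, -0.5]
finger_gap: 0.0337
finger_force: 82.0
```

```bash
python3 go.py .5805 .0612 .0845 106
```

```text
t 22.4 pos [0.5794 0.0614 0.0843] yaw 106.06 tilt [ 2.e-04  3.e-04 -1.e+00] shift [-0.001  -0.0005 -0.0002] turn 0.001 gap 0.0337 F [-3.1  0.3 -0.5]
```

Emit:
nudge_tcp(increments={"segments": [[0,0,0.0003,0],[0,0,0.0003,0],[0,0,0.0003,0],[0,0,0.0003,0],[0,0,0.0003,0],[0,0,0.0003,0],[0,0,0.0003,0]]})

```text
clock: 23.1
ee_pos: [0.5794, 0.0614, 0.0838]
tcp_rot: [[-0.961, -0.277, -0.0], [-0.277, 0.961, 0.0], [0.0, 0.0, -1.0]]
force: [-5.4, 0.5, 3.3]
finger_gap: 0.0335
finger_force: 82.5
```

```bash
python3 chk.py
python3 -c "
import cv2
cv2.imwrite('pics/v6.png',cv2.resize(cv2.imread('pics/scene6.png')[150:290,240:400],(640,560),interpolation=2))"
```

```text
[322.2 212.6] [0.6352 0.076  0.1054]
```

View pics/v6.png

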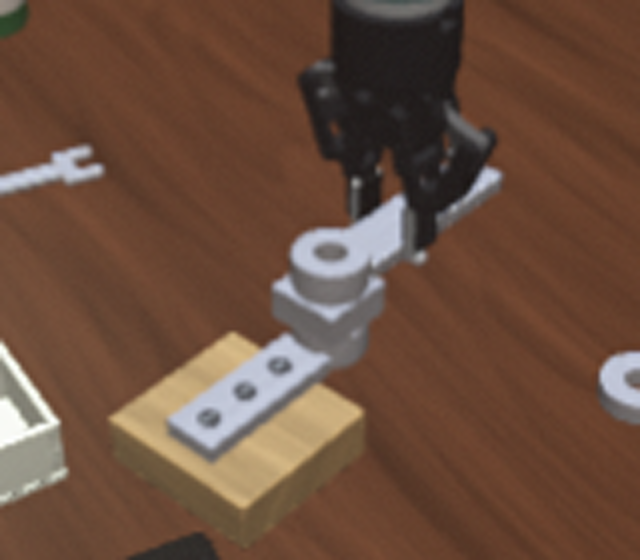

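The ring sits on the square, aligned pile with its hole at pixel (322,213), less than 2 mm from the axis. The strap points straight away from the block and the fingers still grip it.

```bash
python3 -c "
from cell import ctrl, optics, readout
print(ctrl.job_done())"
```

```text
the job is handed in; nothing more can be done
None
```

I handed the job in at about 23 s of the 67 s allowed, with both plates stacked square on the fixed knuckle and the loose leaf gripped and resting on them. By my last camera measurements all the holes were within about 2 mm of the knuckle's axis. The hand-in printed no verdict.

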